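# Lock the nail file case into its lever-arch keeper

### The job

Put the aluminium nail file case away in the lever-arch keeper on the ledge: lift the lever so the two steel arches spring fully open, slide the case in flat until it is fully home against the back wall of the bay, then press the lever all the way down so the arches close over the case. Don't force the lever, and leave the cup, the jar and the comb where they are.

Things in the scene. Friction and masses are not known exactly. Their poses are not given: they have to be found in the camera images.
- keeper: Fixed grey plastic and steel holder on the ledge, 200 mm wide. Origin: on the tiles below mid-bay. x runs from the bay's open front (-x, roughly towards the robot) to its back wall, y along the bay, z up. No floor: the case slides on the tiles. Back wall: front face at x = 30 mm, 12 thick, 30 high. End walls: inner faces y = +-79 mm, 26 high, flared in front of x = -30 to y = +-90 at x = -55.
- lever (a joint): Angle of the steel lever, rad. 0: down, level, arches closed. 0.9: up at its stop, arches open. Its free end points to keeper -x and lifts up and back. Over-centre spring: below 0.3 it is pulled shut (about 4 N at the paddle at 0); above 0.3 it springs up to its stop. Pressing straight down on the raised paddle takes about 11 N, less towards 0.3. It stays at either end by itself.
- arches (a joint): Angle of the two arches (8 mm round steel bar at keeper y = +-55 mm), rad, always 1.5 x lever. They turn about an axis along y at keeper x = 50, z = 35 mm. 0: closed over the bay, top at z = 57 mm, ends coming down at x = -26 mm to 4 mm above the tiles, so nothing can enter. 1.35: open, ends about 105 mm above the tiles.
- paddle (a point): Middle of the upper face of the paddle at the lever's free end (30 long, 36 wide, 6 mm thick, front end curled up 0.2 rad). Moves with the lever, 108 mm from the hinge axis; the lever ends 123 mm from it. Lever down: underside 40 to 47 mm above the tiles, nothing beneath, front end at keeper x = -73 mm. The rest of the lever is a bar 14 wide, 6 thick.
- lever_hinge (a point): Fixed point on the lever's hinge axis (axis along keeper y), at keeper (50, 115, 45) mm: the lever stands beside the bay, clear of it.
- case: Closed flat aluminium nail file case, loose, 46 mm (its x) by 150 mm (its y) by 20 mm high, rounded edges, about 150 g, lying flat in front of the keeper. Origin: centre of its underside.
- cup: Bystander: frosted glass toothbrush cup, 70 mm across, 100 mm high, with two toothbrushes rising to 190 mm; loose, upright. Origin: centre of its underside.
- jar: Bystander: closed white ceramic pill jar, 76 mm across, 88 mm high with its lid knob; loose. Origin: centre of its underside.
- comb: Bystander: grey plastic comb, 150 by 36 mm, 6 mm high, lying flat; loose. Origin: on the underside, near the middle; x along its length.
- home (a point): Where the origin of the case lies when fully home: fixed point on the tiles at keeper (7, 0, 0) mm, the case's long side along keeper y, either way round, with 4 mm of play at either end.

How it is judged:
By the outcome, as a careful person would: the job done as asked, in the order asked, and still so for the second after the job is handed in, with the robot touching nothing.
It also fails if it takes over 69 s, if anything falls off the work surface, if the arm or the gripper's body presses on something with over 40 N, if the wrist force passes 120 N, or if a joint passes its speed limit or range.

### The arm

A 6-joint arm with a two-finger parallel gripper is mounted at the origin on the work surface. World frame = base frame: x ahead of the robot, y to its left, z up, the work surface at z = 0. Lengths are in m, angles in rad, forces in N, time in s.
With the tool pointing down it reaches from about 0.35 to 0.85 m from the base axis. Payload 8.1 kg.
Tool frame: the origin (TCP) lies on the centre line of the jaws, within the pads' length; the fingertips stand 22 mm ahead of it and the grasp point (between the pads) lies 3 mm ahead of it; z points along the fingers, y is the line along which they close (so a half turn about z gives the same grasp; the last joint's range is limited). The gripper opens to 93 mm and grips with 3 to 60 N. Pads are 15 mm wide; open, the fingers measure 128 mm over their backs; the gripper's body (75 mm by 188 mm) begins 65 mm behind the grasp point.
Start: joints at [1.189, 0.13, 1.488, -0, 1.523, -0.085], TCP at [0.175, 0.574, 0.241] pointing down, gripper open.
Joint ranges: [-2.96, 2.96], [-0.89, 2.26], [0.02, 2.5], [-1.34, 4.48], [0, 2.73], [-2.66, 2.66]. Speed limits (rad/s): [2.39, 2.39, 2.79, 3.14, 3.14, 3.14].

### API

Orientations are given as a rotation vector (axis times angle).
In Python, from plant import robot gives the robot as it stands.
- The arm moves only by the shell command python3 inch.py 'ROWS' [FORCE]. ROWS is a JSON list of rows, 1 to 20 of them, each of 5 numbers: the finger opening in m, then dx, dy, dz in m, then a turn about the tool's z in rad; each row shifts and turns the commanded pose from where the row before left it, along the tool's axes as they then stand; what a row does not reach is not made up. A row lasts 1/10 s, in which the tool goes at most 0.05 m and 0.15 rad, less where a joint would pass 70% of its speed; a pose out of reach is approached as far as the arm can. The fingers move at their own pace and stop on an object; FORCE is the grip in N (left out, the last holds). Time passes only in rows, so rows that do not move let the fingers close. It prints the time, the measured TCP pose, the force, the opening and the grip force at its end.
- robot.read_state(): the state, without advancing time (a new reading comes with each control period).
- robot.read_camera(name): name is "scene" or "top" or "wrist"; returns a dict with "image" (400x640x3 uint8, red, green, blue), "fx", "fy", "cx", "cy" (pixels), "dist" ([k1, k2, p1, p2, k3] as OpenCV has them; the pictures are not rectified), "R" (3x3) and "t" (3): a world point X has camera coordinates R X + t. Camera axes: x right, y down, z forward; pixel columns grow to the right and rows downward; lengths in m; the calibration is good to about 2 mm. A picture is of the moment at which its call begins. There is no depth.
- robot.close_job(): hands the job in; it is judged then, once.
The state is a dict: "t": time; "q": joint angles; "dq": joint speeds; "joint_torque": joint torques, N m; "tool_pos": TCP position; "orientation": TCP orientation; "force": force on the tool from outside, world axes, zero at the start; "wrist_torque": the same for the moment, N m; "opening": finger opening in m; "gripper_force": force on a finger pad.
Only numpy, scipy, OpenCV 4.12 (cv2) and the standard library are available. Lean on these libraries where they do the work, as an engineer would, in place of code of your own. Each camera call takes 0.05 s, during which the arm holds its last target. There are 200 camera calls.

## Working session

There is one attempt and no reset: what is moved stays moved. The work goes in short steps, Python scripts to look and compute and a shell command to move; the robot and the scene stay as the last step left them, time stands still between calls to the robot, and variables do not carry over. Pictures are saved under pics/ and viewed, at most 10 in all, crops included, and the job is handed in when it is done.

```bash
ls; mkdir -p pics
cat > h.py <<'E'
import numpy as np,cv2
from plant import robot
def shot(n,f=None):
    c=robot.read_camera(n)
    if f: cv2.imwrite('pics/'+f,c['image'][:,:,::-1])
    return c
def KD(c): return np.array([[c['fx'],0,c['cx']],[0,c['fy'],c['cy']],[0,0,1.]]),np.array(c['dist'],float)
def ray(c,uv):
    K,D=KD(c);p=cv2.undistortPoints(np.array(uv,float).reshape(-1,1,2),K,D).reshape(-1,2)
    R=np.array(c['R']);t=np.array(c['t'])
    return -R.T@t,np.c_[p,np.ones(len(p))]@R
def plane(c,uv,z):
    o,d=ray(c,uv);return o+d*((z-o[2])/d[:,2])[:,None]
def proj(c,X):
    K,D=KD(c);R=np.array(c['R']);return cv2.projectPoints(np.array(X,float).reshape(-1,3),cv2.Rodrigues(R)[0],np.array(c['t'],float),K,D)[0].reshape(-1,2)
E
python3 - <<'E'
from h import *
for n in('scene','top','wrist'):
    c=shot(n,n+'0.png'); R=np.array(c['R']); print(n,-R.T@np.array(c['t']),R[2],c['fx'])
print(robot.read_state())
E
```

```text
inch.py
pics
plant.py
scene [1.32933247 0.18837732 0.89237543] [-0.65083415 -0.13560993 -0.74701062] 458.63603537494856
top [0.44987616 0.06261234 0.87017573] [ 0.19368315 -0.003668   -0.98105728] 392.3175523519721
wrist [0.09616394 0.59759237 0.38293328] [ 0.28514276 -0.08909535 -0.95433518] 281.8105360165098
{'t': 0.15, 'q': array([ 1.18859486e+00,  1.30981280e-01,  1.48905437e+00, -1.04786836e-06,
        1.52300903e+00, -8.53787798e-02]), 'dq': array([ 0.00134265, -0.00228635, -0.00358719, -0.00029249, -0.00095461,
       -0.00095762]), 'joint_torque': array([ 6.50182428e-04, -5.60473323e+01, -4.92335737e+01,  7.68540753e-02,
        3.06072074e-02, -7.58549413e-05]), 'tool_pos': array([0.17529897, 0.57337985, 0.23981837]), 'orientation': array([-4.64488502e-01, -3.10672542e+00,  2.21893325e-03]), 'force': array([ 0.27685523, -0.42939011, -0.11132328]), 'wrist_torque': array([0.02056656, 0.02315843, 0.03627534]), 'gripper_force': 0.0, 'opening': 0.09301737168712733}
```

View pics/top0.png

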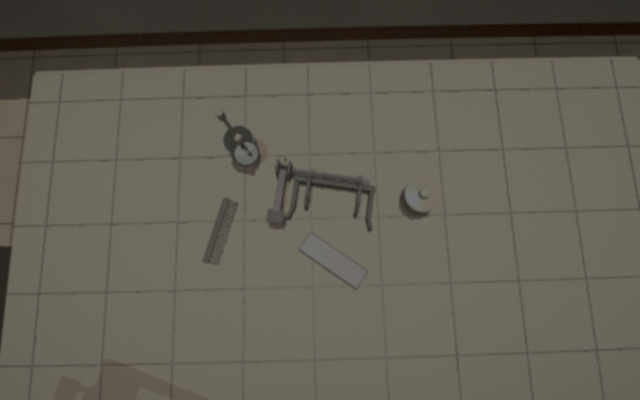

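View pics/scene0.png

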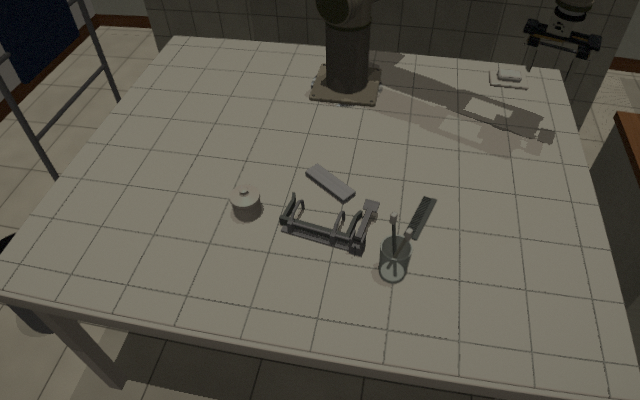

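The top view shows the keeper at about (330,190) with its lever on the left (paddle ≈(277,215)), the case at (334,260), the comb at (221,231), the cup at (244,150) and the jar at (417,199). I'll zoom in for precise corners.

Run:
```python
from h import *
a=cv2.imread('pics/top0.png')[140:300,195:435]
b=cv2.resize(a,None,fx=3.3,fy=3.3,interpolation=cv2.INTER_CUBIC); b=np.clip(b*1.6,0,255).astype(np.uint8)
cv2.imwrite('pics/top0c.png',b)
a=cv2.imread('pics/scene0.png')[155:260,220:420]
b=cv2.resize(a,None,fx=4,fy=4,interpolation=cv2.INTER_CUBIC); b=np.clip(b*1.6,0,255).astype(np.uint8)
cv2.imwrite('pics/scene0c.png',b)
```

```text
(no output)
```

View pics/top0c.png

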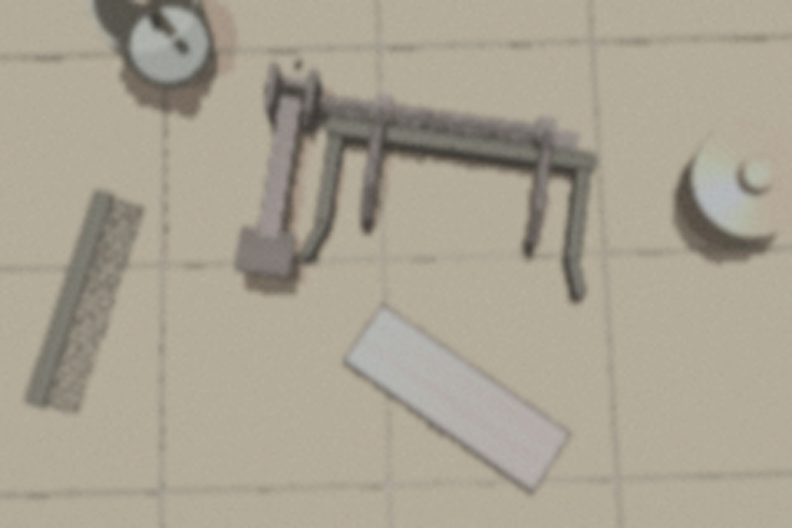

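View pics/scene0c.png

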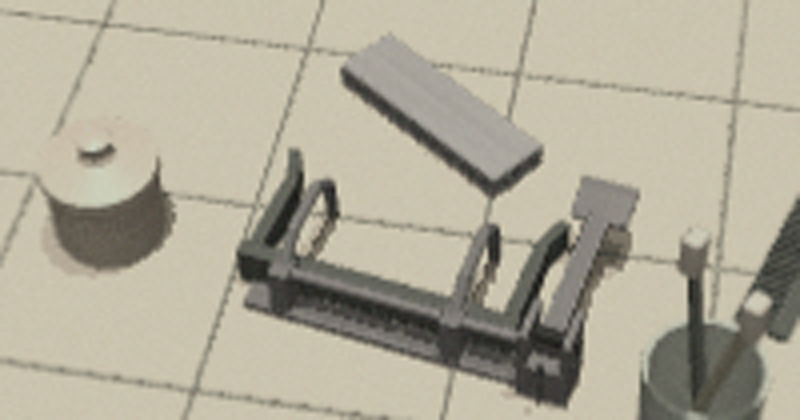

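Both crops are clear (top: paddle corners (236,270),(292,278),(243,226),(297,233), wall tips (308,260),(577,300), case corners (384,305),(570,434),(533,492),(344,361); scene: paddle front (585,178),(639,190)). I'll solve for the poses next.

Run:
```python
from h import *
from scipy.optimize import least_squares
T=shot('top');S=shot('scene')
t=lambda p:np.array(p)/3.3+[195,140]
s=lambda p:np.array(p)/4+[220,155]
pts=[(T,t((236,270)),(-73,133,53)),(T,t((292,278)),(-73,97,53)),(T,t((243,226)),(-43,133,48)),(T,t((297,233)),(-43,97,48)),
(T,t((308,260)),(-55,92,24)),(T,t((577,300)),(-55,-92,24)),(T,t((345,138)),(30,79,28)),(T,t((575,170)),(30,-79,28)),
(S,s((585,178)),(-73,97,53)),(S,s((639,190)),(-73,133,53))]
def W(p,k):
    c,q=np.cos(p[2]),np.sin(p[2]);k=np.array(k)/1e3;return [p[0]+c*k[0]-q*k[1],p[1]+q*k[0]+c*k[1],k[2]]
f=lambda p:np.concatenate([proj(c,W(p,k))[0]-u for c,u,k in pts])
r=least_squares(f,[.55,.05,0]);print('keeper',r.x);print(r.fun.reshape(-1,2).round(1))
p=r.x
for n,k in dict(paddle=(-58,115,49),padfront=(-73,115,50),home=(7,0,0),pre=(-90,0,0)).items():print(n,np.round(W(p,k),4))
C=plane(T,t([(384,305),(570,434),(533,492),(344,361)]),.02);print(C.round(4),C.mean(0))
d=C[1]-C[0]+C[2]-C[3];print('long dir',d/2,np.arctan2(d[1],d[0]),'width',np.linalg.norm(C[0]-C[3]))
C2=plane(S,s([(390,33),(543,152),(497,190),(343,70)]),.02);print(C2.round(4),C2.mean(0))
print('comb',plane(T,t([(97,190),(143,207),(80,412),(27,402)]),.006).round(3))
print('jar/cup',plane(T,t([(735,188),]),.08).round(3),plane(T,t([(168,44)]),.1).round(3))
```

```text
keeper [ 0.60949642  0.0241639  -0.18248673]
[[-1.2 -0.4]
 [-1.2 -0.2]
 [-0.4 -0.6]
 [-0.1 -0.1]
 [-1.2 -0.8]
 [ 1.1  0.1]
 [-0.3 -1. ]
 [ 1.1  0.2]
 [-1.2 -2.8]
 [-0.8 -2. ]]
paddle [0.5733 0.1478 0.049 ]
padfront [0.5586 0.1505 0.05  ]
home [0.6164 0.0229 0.    ]
pre [0.521  0.0405 0.    ]
[[ 0.5396  0.0726  0.02  ]
 [ 0.4528 -0.0453  0.02  ]
 [ 0.4169 -0.0198  0.02  ]
 [ 0.5037  0.0996  0.02  ]] [0.47823802 0.02679103 0.02      ]
long dir [-0.08675325 -0.11869731  0.        ] -2.2019465985764892 width 0.044905103608494264
[[ 0.4228 -0.015   0.02  ]
 [ 0.516   0.1052  0.02  ]
 [ 0.554   0.081   0.02  ]
 [ 0.4642 -0.0393  0.02  ]] [0.48924568 0.03298701 0.02      ]
comb [[0.625 0.266 0.006]
 [0.612 0.235 0.006]
 [0.476 0.275 0.006]
 [0.483 0.31  0.006]]
jar/cup [[ 0.6   -0.148  0.08 ]] [[0.697 0.202 0.1  ]]
```

The two views disagree by about 1 cm, so I'll replace the eye readings with mask contours.

Run:
```python
from h import *
out=[]
for n,(x0,y0,x1,y1),sc in(('top',(195,140,435,300),2.4),('scene',(220,155,440,290),2.4)):
    c=shot(n);im=c['image'];g=cv2.GaussianBlur(im,(3,3),0)
    lab=cv2.cvtColor(g,cv2.COLOR_RGB2LAB).astype(int)
    roi=lab[y0:y1,x0:x1];bg=np.median(roi.reshape(-1,3),0);print(n,bg)
    d=np.abs(roi[...,2]-bg[2])
    m=((bg[2]-roi[...,2])>=4).astype(np.uint8)*255
    cs=[k for k in cv2.findContours(m,cv2.RETR_EXTERNAL,cv2.CHAIN_APPROX_NONE)[0] if cv2.contourArea(k)>60]
    for k in cs:
        b=cv2.minAreaRect(k);print(np.round(np.array(b[0])+[x0,y0],1),np.round(b[1],1),round(b[2]),cv2.contourArea(k)); 
    out.append(cv2.resize(cv2.cvtColor(m,cv2.COLOR_GRAY2BGR),(528,260+40*(n=='top'))))
cv2.imwrite('pics/m.png',np.vstack(out))
```

```text
top [116. 128. 135.]
[333.  260.4] [69.8 21.5] 35 1379.5
[412.3 198.7] [17.  14.8] 45 181.5
[320.4 199.5] [99.2 61.5] 10 1518.0
[244.5 153. ] [26. 27.] 90 485.5
scene [131. 127. 136.]
[402.1 235.2] [34.4 90.5] 23 1290.0
[327.5 215.8] [90.4 57.2] 18 2082.5
[329.8 183.3] [52.8 17.2] 37 787.5
```

View pics/m.png

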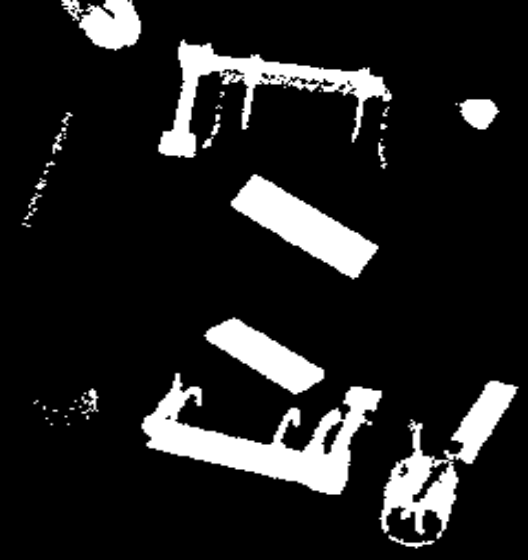

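The masks confirm my readings, so the offset is between the cameras. I'll check calibration against the known gripper and base, and triangulate.

Run:
```python
from h import *
from scipy.spatial.transform import Rotation as Ro
S=shot('scene');T=shot('top');s=robot.read_state();R=Ro.from_rotvec(s['orientation']).as_matrix();p=s['tool_pos']
print(R.round(3));print('tips',proj(S,[p+R@[0,k,.022] for k in(-.05,0,.05)]).round(1))
print('base',proj(S,[[0,0,0],[.1,0,0],[0,.1,0]]).round(1), S['dist'],T['dist'])
for a,b in(((333.8,260.6),(330.8,182.8)),):
    o1,d1=ray(T,a);o2,d2=ray(S,b);d1,d2=d1[0],d2[0]
    k=np.linalg.lstsq(np.c_[d1,-d2],o2-o1,rcond=None)[0];print(o1+k[0]*d1,o2+k[1]*d2)
a=cv2.imread('pics/scene0.png');b=np.vstack([cv2.resize(a[0:110,490:630],None,fx=3.5,fy=3.5),cv2.resize(a[50:115,290:400],(490,210))])
cv2.imwrite('pics/g.png',np.clip(b*1.6,0,255).astype(np.uint8))
```

```text
[[-0.956  0.292 -0.   ]
 [ 0.292  0.956 -0.   ]
 [ 0.    -0.    -1.   ]]
tips [[528.9  69.7]
 [547.3  74.6]
 [566.   79.7]]
base [[346.3  84.5]
 [341.6 101.6]
 [375.4  87.4]] [-0.0902335  0.         0.         0.         0.       ] [-0.02199598  0.          0.          0.          0.        ]
[0.47824787 0.02552392 0.00627575] [0.47734822 0.0322367  0.00595802]
```

View pics/g.png

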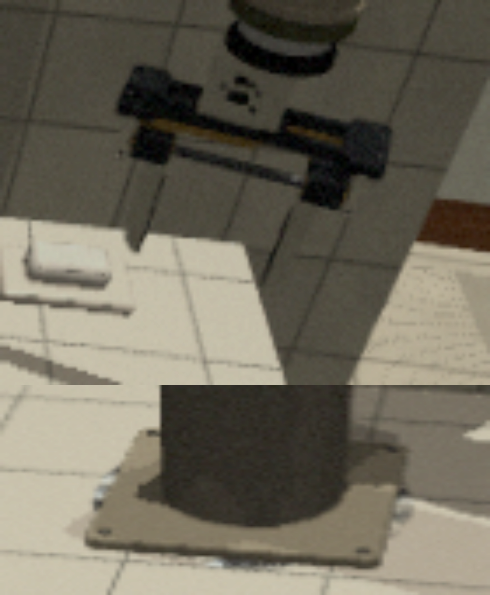

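The fingertip check shows the scene camera is biased by about 2 px, so I'll trust the top view and refit the keeper from it alone. I'm also adding a helper that expresses keeper-frame targets as tool-axis shifts.

```bash
cat >> h.py <<'E'
from scipy.spatial.transform import Rotation as Ro
import json,os
def W(k,p=None):
    p=json.load(open('keeper.json')) if p is None else p
    c,q=np.cos(p[2]),np.sin(p[2]);k=np.array(k)/1e3;return np.array([p[0]+c*k[0]-q*k[1],p[1]+q*k[0]+c*k[1],k[2]])
def go(X,A=None):
    "world TCP target X, tool-y world angle A: turn first, then shift in the new axes"
    s=robot.read_state();R=Ro.from_rotvec(s['orientation']).as_matrix();a=np.arctan2(R[1,1],R[0,1]);A=a if A is None else A
    R2=Ro.from_euler('z',A-a).as_matrix()@R
    print('turn',round(-(A-a),3),'shift',(R2.T@(np.array(X)-s['tool_pos'])).round(4),'t',round(s['t'],2))
E
python3 - <<'E'
from h import *
from scipy.optimize import least_squares
T=shot('top')
t=lambda p:(np.array(p)+.5)/3.3-.5+[195,140]
pts=[(t((236,270)),(-73,133,53)),(t((292,278)),(-73,97,53)),(t((243,226)),(-43,133,48)),(t((297,233)),(-43,97,48)),
(t((308,260)),(-55,92,24)),(t((577,300)),(-55,-92,24)),(t((345,138)),(30,79,28)),(t((575,170)),(30,-79,28))]
f=lambda p:np.concatenate([proj(T,W(k,p))[0]-u for u,k in pts])
r=least_squares(f,[.55,.05,0]);print(r.x,r.fun.reshape(-1,2).round(1));json.dump(list(r.x),open('keeper.json','w'))
A=np.pi/2+r.x[2];print(A);go(W((-60,115,130)),A)
E
```

```text
[ 0.60999492  0.02445452 -0.17489051] [[-0.8  0.2]
 [-0.8  0.3]
 [-0.2 -0. ]
 [ 0.2  0.3]
 [-0.9 -0.4]
 [ 1.6 -0.1]
 [-0.2 -0.6]
 [ 1.2  0. ]]
1.3959058151161896
turn -0.122 shift [-0.4635 -0.3503  0.1106] t 0.5
```

```bash
python3 inch.py '[[0.06,0,0,0,-0.122],[0.06,-0.033,-0.025,0,0],[0.06,-0.033,-0.025,0,0],[0.06,-0.033,-0.025,0,0],[0.06,-0.033,-0.025,0,0],[0.06,-0.033,-0.025,0,0],[0.06,-0.033,-0.025,0,0],[0.06,-0.033,-0.025,0,0],[0.06,-0.033,-0.025,0,0],[0.06,-0.033,-0.025,0,0],[0.06,-0.033,-0.025,0.02,0],[0.06,-0.033,-0.025,0.02,0],[0.06,-0.033,-0.025,0.02,0],[0.06,-0.033,-0.025,0.02,0],[0.06,-0.033,-0.025,0.02,0],[0.06,0,0,0.01,0],[0.06,0,0,0,0]]' 15
python3 - <<'E'
from h import *
T=shot('top','top1.png');w=shot('wrist','wr1.png');go(W((-60,115,56)),np.pi/2-.1749)
for n,k in dict(pf1=(-73,133,53),pf2=(-73,97,53),pb=(-43,133,48),tip=(-55,90,26),tip2=(-55,-90,26)).items():print(n,proj(w,W(k)).round(1))
a=np.vstack([cv2.imread('pics/wr1.png')])
cv2.imwrite('pics/wr1b.png',np.clip(a*1.5,0,255).astype(np.uint8))
E
```

```text
t: 2.2
tool_pos: [0.5685, 0.1477, 0.1283]
orientation: [-0.277, -3.125, 0.001]
force: [0.2, 0.3, -0.4]
opening: 0.0597
gripper_force: 0.0
turn 0.0 shift [-0.002  -0.0009  0.0749] t 2.3
pf1 [[340.3 200.2]]
pf2 [[296.5 200.3]]
pb [[339.1 231.2]]
tip [[291.6 209.6]]
tip2 [[103.4 209.7]]
```

View pics/wr1b.png

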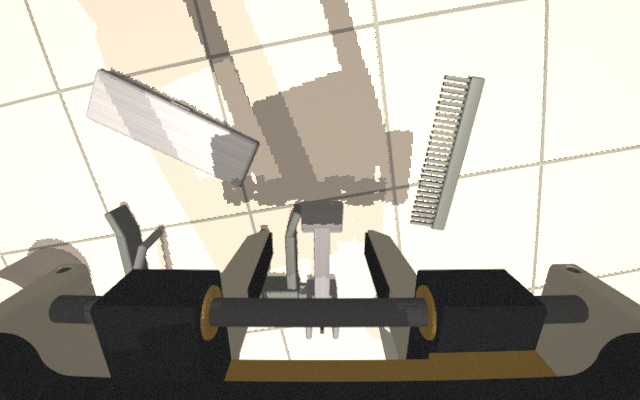

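The wrist view shows the paddle at columns 302–343 against a predicted 296–340, so the keeper sits about 2.5–3 mm further to +y. I'll correct for that, descend, and grip the paddle sides.

```bash
python3 - <<'E'
from h import *
p=json.load(open('keeper.json'));n=W((0,2.5,0));p[0],p[1]=n[0],n[1];json.dump([float(v) for v in p],open('keeper.json','w'));go(W((-60,115,55)))
E
python3 inch.py '[[0.06,-0.002,0.0016,0.025,0],[0.06,0,0,0.025,0],[0.06,0,0,0.023,0],[0.06,0,0,0,0],[0.03,0,0,0,0],[0.03,0,0,0,0],[0.03,0,0,0,0],[0.03,0,0,0,0],[0.03,0,0,0,0]]' 20
```

```text
turn -0.0 shift [-0.002   0.0016  0.0759] t 2.3
t: 3.2
tool_pos: [0.573, 0.1507, 0.0594]
orientation: [0.274, 3.127, 0.002]
force: [-0.9, 3.5, 6.3]
opening: 0.0357
gripper_force: 20.0
```

```bash
python3 inch.py '[[0.03,0,0,-0.005,0],[0.03,0,0,-0.01,0],[0.03,-0.001,0,-0.01,0],[0.03,-0.002,0,-0.01,0],[0.03,-0.003,0,-0.01,0],[0.03,-0.004,0,-0.01,0],[0.03,-0.004,0,-0.008,0],[0.03,0,0,0,0]]'
python3 - <<'E'
from h import *
w=shot('wrist','wr2.png')
E
```

```text
t: 4.0
tool_pos: [0.5873, 0.1482, 0.1228]
orientation: [0.274, 3.126, 0.003]
force: [2.4, 4.3, 1.8]
opening: 0.0358
gripper_force: 20.0
```

View pics/wr2.png

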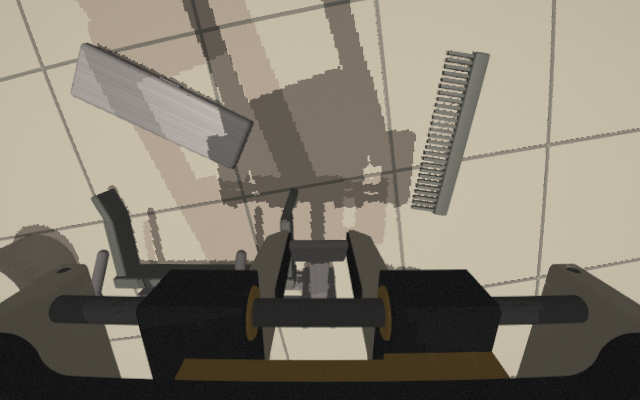

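The paddle is held between the pads at about (320,250) and the lever has risen past centre. I'll follow it nearly to the stop, then release.

```bash
python3 inch.py '[[0.03,-0.006,0,-0.008,0],[0.03,-0.006,0,-0.007,0],[0.03,-0.006,0,-0.006,0],[0.03,0,0,0,0],[0.06,0,0,0,0],[0.06,0,0,0,0],[0.06,0,0,0,0],[0.06,0,0,-0.03,0],[0.06,0,0,-0.04,0],[0.06,0,0,-0.02,0],[0.06,0,0,0,0]]'
python3 - <<'E'
from h import *
T=shot('top','top2.png')
A=0.940
print(json.load(open('keeper.json')));go([.478,.027,.15],A-np.pi/2)
a=T['image'][140:300,195:435,::-1]
cv2.imwrite('pics/top2c.png',np.clip(cv2.resize(a,None,fx=3.3,fy=3.3)*1.6,0,255).astype(np.uint8))
E
```

```text
t: 5.15
tool_pos: [0.6051, 0.1445, 0.2358]
orientation: [0.274, 3.124, 0.002]
force: [-0.3, -0.3, 0.5]
opening: 0.0602
gripper_force: 0.0
[0.610429919971547, 0.02691638445704731, -0.17489051167870698]
turn 2.027 shift [-0.1689 -0.0326  0.0835] t 5.2
```

View pics/top2c.png

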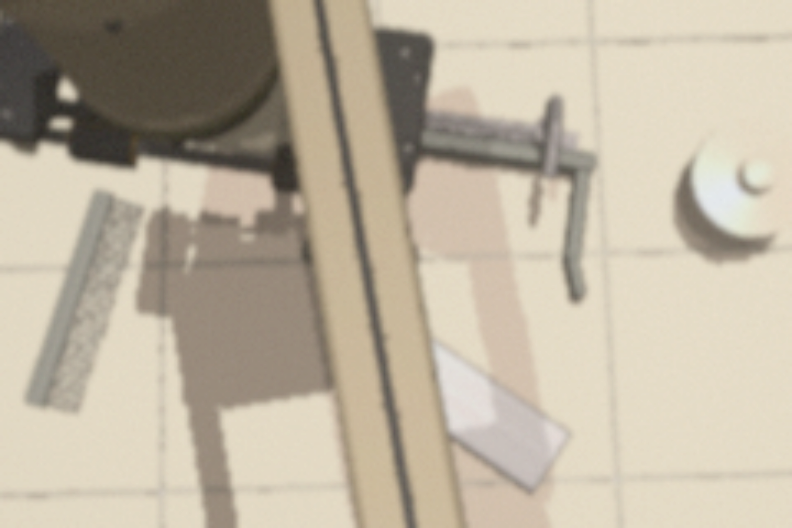

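The arch at crop (548,140) now stands upright, so the lever is open. The jar and comb haven't moved. I'm moving over the case.

```bash
python3 inch.py '[[0.085,0,0,0,0.1448],[0.085,0,0,0,0.1448],[0.085,0,0,0,0.1448],[0.085,0,0,0,0.1448],[0.085,0,0,0,0.1448],[0.085,0,0,0,0.1448],[0.085,0,0,0,0.1448],[0.085,0,0,0,0.1448],[0.085,0,0,0,0.1448],[0.085,0,0,0,0.1448],[0.085,0,0,0,0.1448],[0.085,0,0,0,0.1448],[0.085,0,0,0,0.1448],[0.085,0,0,0,0.1448]]'
python3 inch.py '[[0.085,-0.04,-0.008,0,0],[0.085,-0.04,-0.008,0,0],[0.085,-0.04,-0.008,0,0],[0.085,-0.049,-0.009,0,0],[0.085,0,0,0.02,0],[0.085,0,0,0,0],[0.085,0,0,0,0]]'
python3 - <<'E'
from h import *
w=shot('wrist','wr3.png');st=robot.read_state()
go([.478,.027,.15],.940-np.pi/2)
pr=[]
c,s=np.cos(.94),np.sin(.94)
for a,b in((75,23),(75,-23),(-75,-23),(-75,23)):pr.append([.4782+(c*a-s*b)/1e3,.0268+(s*a+c*b)/1e3,.02])
print(proj(w,pr).round(1))
T=shot('top');S=shot('scene')
im=w['image'];lab=cv2.cvtColor(cv2.GaussianBlur(im,(3,3),0),cv2.COLOR_RGB2LAB).astype(int);bg=np.median(lab[:150].reshape(-1,3),0);print(bg)
m=((bg[2]-lab[...,2])>=4).astype(np.uint8)*255
m=cv2.morphologyEx(m,cv2.MORPH_OPEN,np.ones((5,5)))
for k in cv2.findContours(m,0,1)[0]:
    if cv2.contourArea(k)>800:print(cv2.contourArea(k),cv2.boxPoints(cv2.minAreaRect(k)).round(0).tolist())
a=np.hstack([im[:,:,::-1],cv2.cvtColor(m,cv2.COLOR_GRAY2BGR)])
E
```

```text
t: 6.6
tool_pos: [0.602, 0.1441, 0.2286]
orientation: [-2.805, -1.413, 0.007]
force: [0.5, 0.0, 1.2]
opening: 0.0851
gripper_force: 0.0
t: 7.3
tool_pos: [0.476, 0.0276, 0.21]
orientation: [-2.8, -1.421, 0.004]
force: [-0.7, 0.1, -0.1]
opening: 0.085
gripper_force: 0.0
turn -0.0 shift [0.0002 0.0016 0.0608] t 7.35
[[299.6 115.7]
 [340.  115.6]
 [337.5 235.7]
 [302.1 235.7]]
[172. 128. 138.]
79334.5 [[0.0, 231.0], [639.0, 231.0], [639.0, 399.0], [0.0, 399.0]]
1758.5 [[450.0, 253.0], [459.0, 201.0], [510.0, 209.0], [501.0, 261.0]]
7700.0 [[252.0, 112.0], [365.0, 112.0], [365.0, 236.0], [252.0, 236.0]]
9214.0 [[324.0, 33.0], [466.0, -29.0], [540.0, 143.0], [399.0, 204.0]]
```

Run:
```python
from h import *
im=cv2.cvtColor(cv2.imread('pics/wr3.png'),cv2.COLOR_BGR2LAB).astype(int)
for r in(120,135,150,170,190,210):print(r,'L',im[r-1:r+2,284:360:3,0].mean(0).astype(int).tolist(),'b',im[r-1:r+2,284:360:3,2].mean(0).astype(int).tolist())
print('col320 L',im[100:245:4,316:324,0].mean(1).astype(int).tolist());print('b',im[100:245:4,316:324,2].mean(1).astype(int).tolist())
```

```text
120 L [174, 175, 175, 175, 175, 170, 135, 180, 177, 180, 178, 176, 181, 179, 180, 177, 180, 183, 179, 145, 174, 174, 175, 175, 174, 175] b [138, 138, 138, 138, 138, 137, 130, 131, 131, 131, 131, 131, 131, 131, 131, 131, 131, 130, 131, 136, 138, 138, 138, 138, 138, 138]
135 L [175, 175, 175, 175, 175, 175, 130, 178, 174, 179, 176, 173, 178, 175, 177, 176, 177, 180, 173, 158, 175, 175, 174, 175, 175, 174] b [138, 138, 138, 138, 138, 138, 130, 131, 131, 131, 131, 131, 131, 131, 131, 131, 131, 131, 131, 137, 138, 138, 138, 138, 138, 138]
150 L [174, 173, 148, 158, 176, 175, 115, 175, 170, 177, 171, 167, 172, 171, 173, 173, 174, 175, 168, 174, 175, 175, 175, 175, 173, 172] b [138, 138, 136, 136, 138, 138, 131, 131, 131, 132, 131, 131, 131, 131, 131, 131, 131, 131, 132, 138, 138, 138, 138, 138, 138, 138]
170 L [86, 87, 86, 88, 85, 87, 63, 75, 83, 79, 93, 96, 93, 101, 97, 101, 73, 74, 74, 87, 86, 86, 87, 86, 86, 87] b [133, 133, 133, 133, 133, 134, 129, 129, 129, 129, 129, 129, 130, 130, 130, 130, 129, 129, 129, 134, 133, 134, 133, 133, 133, 133]
190 L [86, 86, 87, 87, 87, 86, 80, 74, 74, 74, 72, 72, 116, 142, 142, 142, 71, 73, 71, 87, 86, 86, 86, 86, 87, 85] b [133, 133, 134, 133, 133, 134, 132, 129, 129, 129, 129, 129, 130, 130, 131, 131, 129, 129, 129, 133, 133, 133, 133, 133, 133, 133]
210 L [87, 87, 86, 87, 70, 82, 81, 71, 72, 71, 72, 72, 74, 74, 73, 73, 73, 73, 72, 86, 87, 86, 86, 86, 87, 86] b [133, 134, 133, 133, 132, 133, 133, 129, 129, 129, 129, 129, 129, 129, 129, 129, 129, 130, 130, 134, 133, 134, 133, 133, 134, 133]
col320 L [174, 174, 174, 100, 178, 179, 177, 176, 175, 175, 173, 172, 171, 170, 169, 168, 166, 162, 73, 118, 72, 112, 102, 93, 84, 92, 100, 73, 72, 76, 107, 94, 94, 128, 160, 162, 171]
b [138, 138, 138, 132, 131, 131, 131, 131, 131, 131, 131, 131, 131, 131, 131, 131, 131, 131, 129, 130, 129, 130, 130, 130, 129, 130, 130, 129, 129, 130, 130, 130, 130, 134, 136, 137, 137]
```

Run:
```python
from h import *
w=shot('wrist')
c=plane(w,[(320.7,112.5),(321.7,233)],.02);print(c.round(4));m=c.mean(0);d=c[0]-c[1];print(m,np.hypot(*d[:2]),np.arctan2(-d[1],-d[0]),np.arctan2(d[1],d[0]))
A=np.arctan2(d[1],d[0]);A=A%np.pi;print(A)
go([m[0],m[1],.026],A-np.pi/2)
```

```text
[[ 0.5272  0.0899  0.02  ]
 [ 0.4398 -0.0324  0.02  ]]
[0.48349976 0.02870871 0.02      ] 0.15028333279164532 -2.1909613685493348 0.9506312850404586
0.9506312850404586
turn -0.01 shift [0.0041 0.0045 0.1858] t 7.5
```

```bash
python3 inch.py '[[0.085,0.004,0.0045,0.03,-0.01],[0.085,0,0,0.04,0],[0.085,0,0,0.04,0],[0.085,0,0,0.035,0],[0.085,0,0,0.025,0],[0.085,0,0,0.01,0],[0.085,0,0,0,0],[0.085,0,0,0,0]]'
python3 - <<'E'
from h import *
go([.4835,.0287,.026],.9506-np.pi/2)
E
```

```text
t: 8.3
tool_pos: [0.4841, 0.0282, 0.033]
orientation: [2.793, 1.436, 0.002]
force: [0.5, 0.6, -0.5]
opening: 0.0851
gripper_force: 0.0
turn -0.001 shift [ 0.0001 -0.0008  0.007 ] t 8.3
```

```bash
python3 inch.py '[[0.085,0,0,0.006,0],[0.06,0,0,0,0],[0.03,0,0,0,0],[0.03,0,0,0,0],[0.03,0,0,0,0],[0.03,0,0,0,0],[0.03,0,0,0,0]]' 25
python3 - <<'E'
from h import *
p=json.load(open('keeper.json'))
print('front');go(W((-110,0,30)),p[2])
print('entry');go(W((-22,0,30)),p[2])
E
```

```text
t: 9.0
tool_pos: [0.4829, 0.0281, 0.0257]
orientation: [-2.794, -1.436, 0.0]
force: [-1.1, 0.5, 2.1]
opening: 0.0461
gripper_force: 25.0
front
turn -0.446 shift [ 0.021   0.0158 -0.0043] t 9.0
entry
turn -0.446 shift [ 0.021   0.1038 -0.0043] t 9.0
```

```bash
python3 inch.py '[[0.03,0,0,-0.01,0],[0.03,0,0,0,-0.1487],[0.03,0,0,0,-0.1487],[0.03,0,0,0,-0.1487],[0.03,0.021,0.0158,0,0],[0.03,0,0,0,0],[0.03,0,0,0,0]]'
python3 - <<'E'
from h import *
T=shot('top','top4.png');w=shot('wrist','wr4.png')
p=json.load(open('keeper.json'));go(W((-110,0,36)),p[2])
for n,k in dict(tipL=(-55,90,26),tipR=(-55,-90,26),inL=(-30,79,26),inR=(-30,-79,26),bL=(30,79,30),bR=(30,-79,30),caseFL=(-87,75,32),caseFR=(-87,-75,32),caseBL=(-133,75,32),caseBR=(-133,-75,32)).items():print(n,proj(T,W(k)).round(1),proj(w,W(k)).round(1))
a=np.clip(cv2.imread('pics/wr4.png')*1.5,0,255).astype(np.uint8)
b=cv2.resize(np.clip(cv2.imread('pics/top4.png')[150:280,240:420]*1.5,0,255).astype(np.uint8),(277,200))
c=np.zeros((600,640,3),np.uint8);c[:400]=a;c[400:,:277]=b;cv2.imwrite('pics/c4.png',c)
E
```

```text
t: 9.7
tool_pos: [0.5022, 0.0461, 0.036]
orientation: [2.407, 2.019, -0.0]
force: [-0.6, 0.5, -1.7]
opening: 0.0461
gripper_force: 25.0
turn -0.0 shift [ 0.0004  0.0004 -0.0004] t 9.8
tipL [[286.8 217.9]] [[423.6  94.9]]
tipR [[369.1 230. ]] [[394.7 363.9]]
inL [[293.6 207.4]] [[468.1 117.3]]
inR [[365.5 217.9]] [[431.5 351.5]]
bL [[297.8 180.5]] [[582.1 119.3]]
bR [[369.1 190.8]] [[518.1 354.1]]
caseFL [[291.1 233.2]] [[362.2 125.2]]
caseFR [[360.7 243.5]] [[351.6 355.2]]
caseBL [[287.6 254.7]] [[271.6 125.3]]
caseBR [[357.9 265.2]] [[283.3 355.2]]
```

View pics/c4.png

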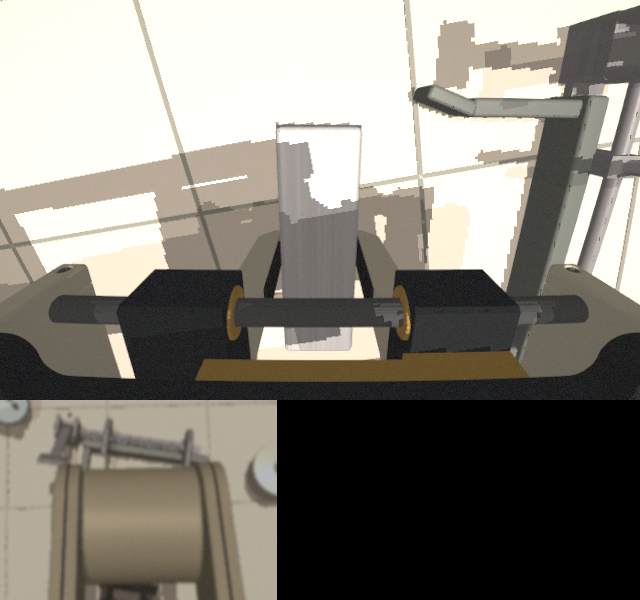

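The wrist view shows the case end at row 124 (predicted 125), and the end-wall corner at about (470,116) also matches the prediction. The alignment is good, so I'm lowering and sliding in.

```bash
python3 inch.py '[[0.03,0,0,0.0088,0],[0.03,0,0,0,0],[0.03,0,0.015,0,0],[0.03,0,0.015,0,0],[0.03,0,0.015,0,0],[0.03,0,0,0,0]]'; python3 inch.py '[[0.03,0,0.015,0,0],[0.03,0,0.014,0,0],[0.03,0,0.014,0,0],[0.03,0,0,0,0],[0.03,0,0,0,0]]'
python3 - <<'E'
from h import *
p=json.load(open('keeper.json'));go(W((-22,0,26)),p[2])
E
```

```text
t: 10.4
tool_pos: [0.5476, 0.0376, 0.0269]
orientation: [2.407, 2.017, 0.001]
force: [0.2, -0.3, -0.8]
opening: 0.0458
gripper_force: 25.0
t: 10.9
tool_pos: [0.5877, 0.0307, 0.0263]
orientation: [-2.407, -2.018, 0.002]
force: [-0.9, -0.6, -2.2]
opening: 0.0457
gripper_force: 25.0
turn -0.0 shift [0.0003 0.0011 0.0003] t 10.9
```

```bash
python3 inch.py '[[0.056,0,0,0,0],[0.056,0,0,0,0],[0.056,0,0,0,0],[0.056,0,0,-0.02,0],[0.056,0,0,-0.03,0],[0.02,0,-0.025,0,0],[0,0,-0.03,0,0],[0,0,0,0,0],[0,0,0,0,0],[0,0,0,0.025,0],[0,0,0,0.02,0],[0,0,0,0,0],[0,0,0,0,0]]'
python3 - <<'E'
from h import *
p=json.load(open('keeper.json'));go(W((-33.5,0,30)),p[2])
T=shot('top','top5.png');w=shot('wrist','wr5.png')
im=cv2.cvtColor(w['image'],cv2.COLOR_RGB2LAB).astype(int)
for r in(130,150):print(im[r-1:r+2,280:560:5,0].mean(0).astype(int).tolist(),im[r-1:r+2,280:560:5,2].mean(0).astype(int).tolist())
print(proj(w,[W((-45,70,20)),W((1,70,20)),W((-45,75,20)),W((1,75,20))]).round(0).tolist())
E
```

```text
t: 12.2
tool_pos: [0.5351, 0.0401, 0.032]
orientation: [-2.407, -2.018, 0.001]
force: [0.1, -0.5, 0.7]
opening: 0.0007
gripper_force: 0.0
turn -0.0 shift [0.0001 0.043  0.002 ] t 12.2
[203, 203, 203, 204, 203, 203, 203, 203, 203, 203, 203, 203, 203, 203, 204, 203, 141, 104, 72, 152, 197, 190, 186, 188, 182, 179, 177, 182, 179, 175, 171, 174, 173, 172, 172, 203, 203, 202, 202, 202, 203, 139, 128, 47, 48, 48, 48, 47, 48, 93, 122, 118, 115, 184, 202, 201] [140, 140, 140, 140, 140, 140, 139, 140, 140, 140, 140, 140, 139, 139, 139, 140, 135, 133, 129, 131, 131, 132, 132, 132, 132, 131, 131, 131, 132, 131, 131, 131, 132, 131, 131, 140, 140, 140, 140, 139, 140, 136, 136, 129, 130, 130, 129, 130, 130, 131, 132, 132, 133, 138, 140, 140]
[128, 130, 129, 130, 130, 188, 203, 203, 204, 204, 203, 204, 203, 203, 204, 203, 203, 90, 79, 154, 210, 203, 204, 202, 200, 194, 197, 197, 198, 196, 189, 190, 191, 183, 169, 202, 189, 164, 203, 191, 181, 129, 51, 47, 47, 47, 51, 46, 79, 122, 118, 116, 92, 65, 79, 102] [136, 136, 136, 136, 136, 139, 139, 140, 139, 139, 140, 139, 140, 139, 140, 140, 140, 132, 129, 131, 131, 132, 132, 132, 132, 132, 132, 132, 132, 133, 132, 132, 132, 131, 132, 140, 139, 138, 139, 138, 139, 136, 130, 130, 129, 130, 129, 130, 131, 132, 133, 132, 130, 129, 130, 132]
[[373.0, 134.0], [457.0, 134.0], [374.0, 125.0], [458.0, 125.0]]
```

The case sits as predicted, at columns ~371–454. Next I push it home.

```bash
python3 inch.py '[[0,0,0.01,0,0],[0,0,0.01,0,0],[0,0,0.008,0,0],[0,0,0.006,0,0],[0,0,0.004,0,0],[0,0,0,0,0]]'; python3 inch.py '[[0,0,0.003,0,0],[0,0,0.002,0,0],[0,0,0,0,0],[0,0,0,0,0]]'
python3 - <<'E'
from h import *
go(W((-33.5,0,30)))
E
```

```text
t: 12.9
tool_pos: [0.5737, 0.0334, 0.0328]
orientation: [2.407, 2.018, 0.002]
force: [-0.4, -0.3, 6.5]
opening: 0.0006
gripper_force: 2.3
t: 13.3
tool_pos: [0.5782, 0.0326, 0.0328]
orientation: [2.407, 2.018, 0.002]
force: [-3.1, 0.5, 5.9]
opening: 0.0008
gripper_force: 3.0
turn -0.0 shift [-0.     -0.0007  0.0028] t 13.3
```

```bash
cat > loc.py <<'E'
from h import *
w=shot('wrist');im=cv2.cvtColor(w['image'],cv2.COLOR_RGB2LAB).astype(int)
k=json.load(open('keeper.json'))
def kf(X): c,s=np.cos(k[2]),np.sin(k[2]);d=X[:2]-k[:2];return (np.array([c*d[0]+s*d[1],-s*d[0]+c*d[1]])*1e3).round(1)
for y in(35,45,65):
    a=proj(w,[W((x,y,20)) for x in np.arange(-60,40,2)]);v=cv2.remap(w['image'],a[:,0].astype(np.float32).reshape(1,-1),a[:,1].astype(np.float32).reshape(1,-1),1)
    l=cv2.cvtColor(v,cv2.COLOR_RGB2LAB)[0].astype(int);print('y',y,a[[0,-1]].round(0).tolist());print([(int(x),int(p[0]),int(p[2])) for x,p in zip(np.arange(-60,40,2),l)])
s=robot.read_state();print(s['force'],kf(s['tool_pos']),s['tool_pos'][2])
E
python3 loc.py
```

```text
y 35 [[270.0, 196.0], [438.0, 195.0]]
[(-60, 130, 136), (-58, 131, 136), (-56, 129, 136), (-54, 131, 137), (-52, 130, 136), (-50, 130, 137), (-48, 130, 136), (-46, 130, 137), (-44, 131, 136), (-42, 131, 136), (-40, 94, 133), (-38, 111, 135), (-36, 129, 136), (-34, 130, 136), (-32, 130, 137), (-30, 131, 136), (-28, 131, 136), (-26, 131, 136), (-24, 130, 136), (-22, 131, 136), (-20, 127, 136), (-18, 85, 129), (-16, 127, 130), (-14, 149, 131), (-12, 203, 132), (-10, 202, 132), (-8, 203, 132), (-6, 207, 132), (-4, 199, 132), (-2, 201, 132), (0, 197, 132), (2, 197, 132), (4, 198, 132), (6, 199, 132), (8, 198, 132), (10, 196, 132), (12, 195, 133), (14, 190, 132), (16, 195, 132), (18, 193, 132), (20, 192, 132), (22, 192, 132), (24, 190, 132), (26, 159, 131), (28, 48, 129), (30, 48, 130), (32, 49, 131), (34, 49, 130), (36, 64, 130), (38, 116, 132)]
y 45 [[269.0, 179.0], [440.0, 179.0]]
[(-60, 130, 136), (-58, 129, 135), (-56, 128, 136), (-54, 107, 134), (-52, 95, 132), (-50, 95, 132), (-48, 93, 133), (-46, 95, 132), (-44, 92, 133), (-42, 97, 132), (-40, 99, 133), (-38, 186, 138), (-36, 186, 
[... 824 characters left out ...]
 (-38, 204, 140), (-36, 204, 140), (-34, 204, 140), (-32, 205, 140), (-30, 205, 140), (-28, 205, 140), (-26, 204, 140), (-24, 204, 140), (-22, 204, 140), (-20, 125, 136), (-18, 91, 130), (-16, 172, 132), (-14, 215, 131), (-12, 209, 131), (-10, 207, 131), (-8, 207, 131), (-6, 210, 132), (-4, 203, 132), (-2, 205, 132), (0, 201, 132), (2, 200, 132), (4, 204, 133), (6, 205, 133), (8, 203, 132), (10, 201, 133), (12, 202, 132), (14, 195, 132), (16, 198, 132), (18, 198, 133), (20, 197, 132), (22, 194, 132), (24, 193, 132), (26, 175, 131), (28, 49, 130), (30, 50, 131), (32, 45, 130), (34, 50, 130), (36, 69, 130), (38, 124, 133)]
[-3.10960482  0.01445417  5.67189488] [-32.7   0. ] 0.03278525650423852
```

The case fills right up to the wall with no tile gap. I'll push a bit harder to confirm it's seated.

```bash
python3 inch.py '[[0,0,0.002,0,0],[0,0,0.002,0,0],[0,0,0,0,0],[0,0,0,0,0]]';python3 inch.py '[[0,0,0.003,0,0],[0,0,0,0,0],[0,0,0,0,0]]'; python3 loc.py | tail -1
```

```text
t: 13.75
tool_pos: [0.5821, 0.032, 0.0328]
orientation: [2.407, 2.018, 0.001]
force: [-2.9, 0.9, 6.6]
opening: -0.0002
gripper_force: 3.2
t: 14.05
tool_pos: [0.5831, 0.0317, 0.0326]
orientation: [-2.405, -2.017, 0.004]
force: [-13.1, 1.1, 15.7]
opening: 0.0004
gripper_force: 9.9
[-13.33577061   0.89233959  15.14063277] [-27.8  -0.1] 0.03259416809125273
```

```bash
python3 inch.py '[[0,0,-0.015,0,0],[0,0,-0.015,0,0],[0,0,0,0,0],[0,0,0,0,0]]'|tail -3; python3 loc.py | grep -v '^\[-\?[0-9. -]*\]$' | cut -c1-2000 | python3 -c "
import sys,re
for l in sys.stdin:
  print(re.sub(r'\((-(60|5\d|4\d|3\d)|-?[0-9]|1[0-9]),.*?\), ','',l.strip()))"
```

```text
force: [0.7, 0.4, -0.3]
opening: 0.0003
gripper_force: 0.0
y 35 [[310.0, 196.0], [478.0, 196.0]]
[(-28, 130, 136), (-26, 129, 136), (-24, 173, 138), (-22, 154, 137), (-20, 130, 137), (-18, 95, 132), (-16, 70, 130), (-14, 105, 130), (-12, 164, 132), (-10, 202, 132), (20, 187, 132), (22, 183, 131), (24, 184, 132), (26, 184, 132), (28, 182, 132), (30, 148, 131), (32, 50, 131), (34, 50, 129), (36, 48, 130), (38, 84, 131)]
y 45 [[310.0, 179.0], [481.0, 179.0]]
[(-28, 205, 140), (-26, 204, 140), (-24, 205, 140), (-22, 204, 140), (-20, 129, 136), (-18, 93, 133), (-16, 69, 130), (-14, 108, 130), (-12, 166, 131), (-10, 204, 132), (20, 166, 131), (22, 164, 132), (24, 164, 131), (26, 162, 131), (28, 163, 132), (30, 146, 132), (32, 50, 129), (34, 51, 130), (36, 49, 129), (38, 75, 132)]
y 65 [[309.0, 143.0], [487.0, 144.0]]
[(-28, 204, 140), (-26, 204, 140), (-24, 204, 140), (-22, 204, 139), (-20, 129, 136), (-18, 91, 133), (-16, 73, 130), (-14, 108, 130), (-12, 167, 131), (-10, 209, 132), (20, 187, 132), (22, 187, 132), (24, 187, 132), (26, 185, 132), (28, 184, 133), (30, 160, 132), (32, 49, 130), (34, 48, 129), (36, 50, 131), (38, 87, 131)]
[ 0.09678167 -0.72052367  0.57690282] [-55.9  -0.1] 0.03218402566089164
```

The case is home: its back edge is flush with the wall all along (x≈31 at y=35, 45 and 65), and the push stopped solidly at 13 N. Next I lift clear, turn, and move above the raised paddle.

```bash
python3 inch.py '[[0,0,0,-0.045,0],[0,0,0,-0.045,0],[0,0,0,-0.045,0],[0,0,0,-0.045,0],[0,0,0,-0.02,-0.1428],[0,0,0,0,-0.1428],[0,0,0,0,-0.1428],[0,0,0,0,-0.1428],[0,0,0,0,-0.1428],[0,0,0,0,-0.1428],[0,0,0,0,-0.1428],[0,0,0,0,-0.1428],[0,0,0,0,-0.1428],[0,0,0,0,-0.1428],[0,0,0,0,-0.1428],[0,0,0,0,0],[0,0,0,0,0]]'
python3 - <<'E'
from h import *
p=json.load(open('keeper.json'));go(W((-14,115,172)),p[2]+np.pi/2)
w=shot('wrist')
E
```

```text
t: 16.25
tool_pos: [0.5549, 0.0366, 0.232]
orientation: [0.282, 3.129, -0.0]
force: [0.8, 0.2, 0.9]
opening: 0.0006
gripper_force: 0.0
turn -0.005 shift [-0.0424  0.1152  0.06  ] t 16.25
```

```bash
python3 inch.py '[[0,-0.014,0.038,0,-0.005],[0,-0.014,0.038,0,0],[0,-0.0144,0.039,0,0],[0,0,0,0.03,0],[0,0,0,0.02,0],[0,0,0,0.005,0],[0,0,0,0,0],[0,0,0,0,0]]'
python3 - <<'E'
from h import *
p=json.load(open('keeper.json'));go(W((-14,115,172)),p[2]+np.pi/2)
E
```

```text
t: 17.1
tool_pos: [0.6164, 0.1426, 0.1783]
orientation: [0.269, 3.128, 0.001]
force: [-1.2, -0.4, -0.4]
opening: 0.0003
gripper_force: 0.0
turn 0.003 shift [-0.0002 -0.      0.0063] t 17.1
```

```bash
python3 inch.py '[[0,0,0,0.008,0],[0,0,0,0.006,0],[0,0,0,0,0]]'; python3 inch.py '[[0,0.003,0,0.006,0],[0,0.004,0,0.006,0],[0,0.004,0,0.006,0],[0,0,0,0,0]]'
```

```text
t: 17.4
tool_pos: [0.616, 0.143, 0.1656]
orientation: [0.267, 3.129, 0.001]
force: [-6.6, -1.4, 17.4]
opening: 0.0009
gripper_force: 9.0
t: 17.8
tool_pos: [0.6055, 0.145, 0.1464]
orientation: [0.267, 3.127, 0.001]
force: [1.3, 0.9, 3.3]
opening: 0.0002
gripper_force: 1.8
```

```bash
python3 inch.py '[[0,0.005,0,0.007,0],[0,0.005,0,0.007,0],[0,0.005,0,0.007,0],[0,0.003,0,0.007,0],[0,0.003,0,0.007,0],[0,0,0,0,0]]'; python3 inch.py '[[0,0.002,0,0.008,0],[0,0.002,0,0.008,0],[0,0.001,0,0.008,0],[0,0,0,0.004,0],[0,0,0,0,0]]'
```

```text
t: 18.4
tool_pos: [0.5823, 0.148, 0.1075]
orientation: [-0.266, -3.126, 0.002]
force: [-0.7, -0.2, -0.3]
opening: 0.0003
gripper_force: 0.0
t: 18.9
tool_pos: [0.5786, 0.1489, 0.0807]
orientation: [-0.267, -3.129, 0.001]
force: [-0.3, -0.4, -0.2]
opening: 0.0004
gripper_force: 0.0
```

```bash
python3 inch.py '[[0,0,0,0.006,0],[0,0,0,0.003,0],[0,0,0,0,0]]'; python3 inch.py '[[0,0,0,0.002,0],[0,0,0,0.002,0],[0,0,0,0,0]]'
```

```text
t: 19.2
tool_pos: [0.5796, 0.1491, 0.073]
orientation: [0.267, 3.13, 0.0]
force: [0.3, -0.0, 2.1]
opening: 0.0004
gripper_force: 0.5
t: 19.5
tool_pos: [0.5801, 0.1492, 0.072]
orientation: [0.266, 3.129, 0.0]
force: [-9.9, -2.0, 23.2]
opening: 0.0003
gripper_force: 10.2
```

The lever met a solid stop with the tip at z≈50 mm, which is fully down. I'll retreat to the start area and compare the top view with the first picture numerically.

```bash
python3 inch.py '[[0,0,0,-0.005,0],[0,0,0,-0.03,0],[0,0,0,-0.045,0],[0,0,0,-0.045,0],[0,0,0,-0.04,0],[0,0.03,0.025,0,0],[0,0.033,0.025,0,0],[0,0.033,0.025,0,0],[0,0.033,0.025,0,0],[0,0.033,0.025,0,0],[0,0.033,0.025,0,0],[0,0.033,0.025,0,0],[0,0.033,0.025,0,0],[0,0.033,0.025,0,0],[0,0.033,0.025,0,0],[0,0.033,0.025,0,0],[0,0.033,0.025,0,0],[0,0,0,0,0],[0,0,0,0,0]]'
python3 - <<'E'
from h import *
T=shot('top','top9.png');a=cv2.imread('pics/top0.png').astype(int);b=cv2.imread('pics/top9.png').astype(int)
S=shot('scene','scene9.png');a2=cv2.imread('pics/scene0.png').astype(int);b2=cv2.imread('pics/scene9.png').astype(int)
for n,x,y in(('top',a,b),('scene',a2,b2)):
    m=(np.abs(x-y).max(2)>18).astype(np.uint8)
    if n=='top': roi=(195,130,435,300)
    else: roi=(220,140,450,300)
    m=cv2.morphologyEx(m,cv2.MORPH_OPEN,np.ones((2,2)))[roi[1]:roi[3],roi[0]:roi[2]]
    c=cv2.connectedComponentsWithStats(m)
    for s in c[2][1:]:
        if s[4]>8:print(n,s[0]+roi[0],s[1]+roi[1],s[2:])
print('home proj',proj(T,[W((x,y,20)) for x,y in((-16,75),(-16,-75),(30,75),(30,-75))]).round(1).tolist())
lab=cv2.cvtColor(T['image'],cv2.COLOR_RGB2LAB).astype(int)
k=json.load(open('keeper.json'))
for y in(-70,-40,-20,0,20,40,65):
    u=proj(T,[W((x,y,20)) for x in range(-30,38,4)]);v=[int(lab[int(round(q[1])),int(round(q[0])),2]) for q in u];print(y,v,[int(lab[int(round(q[1])),int(round(q[0])),0]) for q in u])
E
```

```text
t: 21.4
tool_pos: [0.242, 0.5117, 0.2335]
orientation: [0.263, 3.13, -0.001]
force: [0.5, -0.9, -0.5]
opening: 0.0003
gripper_force: 0.0
top 302 183 [ 6  5 24]
top 312 185 [ 47  10 198]
top 310 192 [ 4 12 33]
top 362 192 [ 7  4 23]
top 299 202 [ 7  4 22]
top 310 205 [ 45   9 144]
top 359 211 [ 8  4 24]
top 322 266 [11  8 26]
scene 315 165 [ 7  4 22]
scene 306 171 [ 51  35 748]
scene 295 209 [ 42  19 430]
scene 338 220 [ 13  14 102]
home proj [[296.6, 201.9], [364.1, 211.8], [299.8, 181.8], [366.7, 191.5]]
-70 [134, 134, 134, 132, 130, 130, 130, 130, 130, 130, 131, 130, 130, 130, 131, 130, 131] [109, 109, 109, 69, 78, 114, 118, 117, 116, 116, 120, 116, 116, 114, 113, 85, 73]
-40 [135, 134, 135, 131, 130, 130, 130, 130, 129, 130, 130, 130, 130, 130, 130, 130, 131] [115, 116, 101, 63, 79, 116, 118, 117, 116, 115, 117, 116, 114, 114, 113, 83, 69]
-20 [135, 135, 134, 132, 131, 129, 130, 130, 130, 130, 130, 131, 130, 130, 130, 130, 131] [117, 117, 113, 77, 97, 114, 119, 118, 114, 115, 117, 116, 115, 114, 114, 88, 68]
0 [134, 135, 135, 131, 130, 130, 130, 130, 130, 130, 130, 130, 130, 130, 130, 130, 130] [116, 112, 101, 61, 88, 117, 118, 118, 115, 117, 117, 115, 115, 116, 110, 92, 61]
20 [136, 135, 135, 132, 131, 129, 130, 131, 130, 130, 130, 130, 130, 130, 129, 130, 130] [117, 117, 109, 73, 85, 116, 120, 119, 116, 116, 118, 117, 117, 116, 111, 69, 63]
40 [134, 134, 134, 131, 129, 129, 130, 129, 130, 130, 130, 130, 130, 130, 130, 129, 131] [113, 114, 98, 66, 104, 119, 120, 120, 116, 117, 118, 118, 117, 116, 117, 84, 73]
65 [136, 136, 134, 131, 130, 129, 129, 129, 130, 129, 130, 130, 130, 130, 130, 130, 132] [116, 116, 105, 72, 87, 119, 119, 120, 120, 119, 118, 119, 118, 117, 112, 68, 65]
```

The only differences from the first picture are the case leaving its old spot and filling the bay flush from x=-16 to 30. The lever, arches, cup, jar and comb match it.

```bash
python3 -c "
from plant import robot
print(robot.close_job())"
```

```text
the job is handed in; nothing more can be done
None
```

The case is fully home against the back wall, the lever is down with the arches closed over it, and the cup, jar and comb have not moved; the job is handed in (about 21.5 s used, no verdict shown).

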